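# Hold the spring clip open around the edge of the blue card

## Robot

A 6-joint arm with a two-finger parallel gripper is mounted at the origin on the work surface. World frame = base frame: x ahead of the robot, y to its left, z up, the work surface at z = 0. Lengths are in m, angles in rad, forces in N, time in s.
With the tool pointing down it reaches from about 0.325 to 0.85 m from the base axis. Payload 4.4 kg.
Tool frame: the origin (TCP) lies on the centre line of the jaws, within the pads' length; the fingertips stand 22 mm ahead of it and the grasp point (between the pads) lies 3 mm ahead of it; x points along the fingers, y is the direction in which the jaws open and shut, and the axes are right-handed (so a half turn about x gives the same grasp; the last joint's range is limited). The gripper opens to 94 mm and grips with 3 to 60 N. Pads are 16 mm wide; open, the fingers measure 119 mm over their backs; the gripper's body (75 mm by 177 mm) begins 78 mm behind the grasp point.
Start: joints at [1.159, 0.207, 1.542, -0, 1.393, -0.15], TCP at [0.149, 0.555, 0.227] pointing down, gripper open.
Joint ranges: [-2.73, 2.73], [-0.86, 2.22], [0.23, 2.46], [-1.11, 4.25], [0.08, 2.63], [-2.82, 2.82]. Speed limits (rad/s): [2.79, 2.79, 3.14, 3.14, 3.14, 3.14].

## Interface

Orientations are given as [roll, pitch, yaw] about the fixed x, y, z axes, in that order (R = Rz(yaw) Ry(pitch) Rx(roll)).
In Python, from plant import r, snapshot, hand_in gives the robot as it stands. The module is installed in compiled form; this text tells all that it offers.
- The arm moves only by the tool servo_tool, never from a script. Its argument "moves" is a list of rows, each an object of numbers: "ax", "ay", "az": the turn, a rotation vector about the tool's x, y, z in rad; "tx", "ty", "tz": the shift along the tool's x, y, z in mm; "fingers": the gripper command: -1 is shut, 1 is fully open, values between are in proportion. A call has 1 to 10 rows; each row is the pose to reach, as a shift and turn from the pose commanded when the call began, along the tool's axes at that moment; what a row does not reach only later rows make up. A row lasts 1/12 s, in which the tool goes at most 41.7 mm and 7.16 degrees, less where a joint would pass 70% of its speed; a pose out of reach is approached as far as the arm can. A call with a gripper value outside its range is refused whole. The fingers move at their own pace and stop on an object; "force" is the grip in N (left out, the last holds). Time passes only in rows, so rows that repeat a pose let the fingers close. It gives the time, the measured TCP pose, the force and the opening at its end, in the units of the state.
- r.state(): the state, without advancing time (a new reading comes with each control period).
- snapshot(name): name is "scene" or "top" or "wrist"; returns a dict with "image" (420x560x3 uint8, red, green, blue), "fx", "fy", "cx", "cy" (pixels), "world_from_camera" (4x4, takes a point from camera to world coordinates). Camera axes: x right, y up, looking along -z (the intrinsics and any distortion apply to the point x, -y, -z); pixel columns grow to the right and rows downward; lengths in m; the calibration is good to about 2 mm. A picture is of the moment at which its call begins. There is no depth.
- hand_in(): hands the job in, once; it reports no verdict.
The state is a dict: "time_s": time; "q": joint angles; "qd": joint speeds; "tau": joint torques, N m; "tcp_pos": TCP position; "ee_rot": TCP orientation; "contact_force": force on the tool from outside, world axes, zero at the start; "moment": the same for the moment, N m; "finger_gap": finger opening in m.
Only numpy, scipy, OpenCV 4.12 (cv2) and the standard library are available. Lean on these libraries where they do the work, as an engineer would, in place of code of your own. Each camera call takes 0.05 s, during which the arm holds its last target.

## Task

Pick up the green spring clip by its two finger grips, squeeze it wide open, and bring it to the blue card so that the gaping jaws reach a good centimetre past the card's red-striped upright edge, one jaw on each side and neither touching the card. Finish while still holding it there, squeezed wide open in mid-air and still, ready for receipts to be slipped in beside the card. Do not let the clip bite or knock the card, do not push its stand, and leave the cream-yellow card, mug, tea tin, spectacle case and pencil where they are.

Things in the scene. Friction and masses are not known exactly. Their poses are not given: they have to be found in the camera images.
- clip: Green spring clip, about 50 g, lying on its side on the table, 24 mm tall: two mirror-image levers on an upright steel pin (13 mm diameter), jaws in front, finger grips behind. Origin: on the pin's axis, at the clip's underside. x points from the pin to the jaws (tips 44 mm ahead when closed), z up along the pin. Squeezing the two grips together along y spreads the jaws.
- clip_left (a joint): Opening of the left (+y) lever in rad: 0 closed (tips together), 0.30 at the stop (tip centres 33 mm apart, 27 mm clear between them). The right lever mirrors it; the spring always closes it.
- clip_left_grip (a point): Centre of the left finger grip, an upright roll 10 mm in diameter, 22 mm tall, half way up the clip. Closed: 42 mm behind the pin and 22 mm to its side (54 mm over both outsides); fully squeezed: 47 mm behind, 8.6 mm to the side (27 mm over both). Squeezing takes about 4 N to begin and 8 N to reach the stop; the clip may then slip some 5 mm forwards between the fingers.
- clip_right_grip (a point): Centre of the right finger grip, mirror image of the left.
- clip_left_tip (a point): Centre of the left (+y when lying as at the start) jaw tip, an upright roll 6 mm in diameter, half way up the clip (12 mm above the clip's underside).
- clip_right_tip (a point): Centre of the right jaw tip, as the left.
- blue_card: Blue card 100 mm wide, 3 mm thick, fixed on edge in a dark wooden stand (80 x 60 x 20 mm); 0.6 kg, loose. Origin: centre of the stand's underside; x along the card (-50 to 50 mm), y across its thickness, z up (card top at 130 mm). The edge at x = -50 mm, turned roughly towards the robot, has a red strip 8 mm wide on both faces: straddle this one. It overhangs the stand by 10 mm.
- card_edge (a point): Point on the blue card's red-striped upright edge, 80 mm above the table (the bare edge runs from 20 to 130 mm above the table).
- cream_card: Cream-yellow card of the same size in a light wooden stand, to be left alone. Origin and axes as for the blue card.
- mug: White mug, 82 mm across, 95 mm tall, handle to its +y. Origin: centre of its underside. Leave alone.
- tea_tin: Red round tin, 72 mm across, 90 mm tall. Origin: centre of its underside. Leave alone.
- case: Blue spectacle case 160 x 60 x 35 mm, long along x. Origin: centre of its underside. Leave alone.
- pencil: Orange pencil 170 x 8 x 8 mm, long along x. Origin: centre of its underside. Leave alone.
Mind the look-alikes: they are no part of the job. What is shaped like the blue_card but purple is not meant. There is more than one size of the clip; the job needs the larger.

How it is judged:
On the way:
1. the clip is off the table in the fingers and squeezed wide open (height (world z) of clip above 0.03 m and value of joint clip_left above 0.18 rad and contact force between the fingers and clip above 2 N), for 0.2 s.
At the end, for the whole second after the job is handed in: Clip held by the fingers (over 2 N), over 0.18 rad open, still; both jaw tips at least 6 mm past the red-striped edge, one on each side (centres over 4 mm from the card's mid plane), 35 to 125 mm above the table, pivot outside the card; clip touches neither card (under 0.2 N) nor table (value of joint clip_left above 0.18 rad and contact force between the fingers and clip above 2 N and x of each of clip_left_tip, clip_right_tip in the frame of blue_card above -0.044 m and x of clip in the frame of blue_card below -0.05 m and ((y of clip_left_tip in the frame of blue_card above 0.004 m and y of clip_right_tip in the frame of blue_card below -0.004 m) or (y of clip_right_tip in the frame of blue_card above 0.004 m and y of clip_left_tip in the frame of blue_card below -0.004 m)) and height (world z) of clip_left_tip between 0.035 and 0.125 m and height (world z) of clip_right_tip between 0.035 and 0.125 m and contact force between clip and blue_card below 0.2 N and contact force between clip and table below 0.1 N and linear speed of clip below 0.02 m/s and angle between blue_card's own z axis and vertical below 0.05 rad); the arm keeps its last pose, push and grip.
It fails at once if the clip bites or knocks the blue card (over 4 N) (contact force between clip and blue_card above 4 N).
It fails at once if the blue card's stand is pushed more than 10 mm (distance of blue_card from where it was at the start of the episode above 0.01 m).
It fails at once if the cream-yellow card is moved more than 15 mm (distance of cream_card from where it was at the start of the episode above 0.015 m).
It fails at once if the mug, tea tin, spectacle case or pencil is moved more than 15 mm (distance of any of mug, tea_tin, case, pencil from where it was at the start of the episode above 0.015 m).
It also fails if it takes over 35 s, if anything falls off the work surface, if the arm or the gripper's body presses on something with over 40 N, if the wrist force passes 120 N, or if a joint passes its speed limit or range.

## Working session

There is one attempt and no reset: what is moved stays moved. The work goes in short steps, Python scripts to look and compute and a tool call to move; the robot and the scene stay as the last step left them, time stands still between calls to the robot, and variables do not carry over. Pictures are saved under pics/ and viewed, and the job is handed in when it is done.

Besides the shell and the picture viewer there is one more tool, called after "Emit:" by a JSON object that holds its "api" and its "payload", one argument or row to a line. servo_tool: Moves the arm, as the interface text tells. Its arguments: {"type":"object","properties":{"moves":{"type":"array"},"force":{"type":"number"}},"required":["moves"]}

```bash
mkdir -p pics; cat > h.py <<'E'
import numpy as np, cv2
from plant import r, snapshot, hand_in
def snap(n,fn):
    s=snapshot(n); cv2.imwrite('pics/'+fn+'.png',s['image'][:,:,::-1]); np.savez('pics/'+fn+'.npz',**{k:np.array(v) for k,v in s.items() if k!='image'}); return s
def ray(s,u,v):
    T=np.array(s['world_from_camera']); d=np.array([(u-s['cx'])/s['fx'],-(v-s['cy'])/s['fy'],-1]); return T[:3,3],T[:3,:3]@d
def onz(s,u,v,z):
    o,d=ray(s,u,v); return o+d*(z-o[2])/d[2]
def proj(s,p):
    T=np.array(s['world_from_camera']); c=T[:3,:3].T@(np.array(p)-T[:3,3]); return s['cx']+s['fx']*c[0]/-c[2], s['cy']+s['fy']*c[1]/c[2]
def crop(fn,out,u0,v0,u1,v1,k):
    im=cv2.imread('pics/'+fn+'.png')[v0:v1,u0:u1]; cv2.imwrite('pics/'+out+'.png',cv2.resize(im,None,fx=k,fy=k,interpolation=cv2.INTER_CUBIC))
def load(fn):
    return dict(np.load('pics/'+fn+'.npz'))
E
python3 - <<'E'
from h import *
for n in ['scene','top']:
    s=snap(n,n+'0'); print({k:v for k,v in s.items() if k!='image'})
print(r.state())
E
```

```text
{'fx': 452.6578147323174, 'fy': 452.6578147323174, 'cx': 274.3064925834224, 'cy': 210.51907864057307, 'world_from_camera': array([[ 0.30736829, -0.58889639,  0.74747961,  1.30939945],
       [ 0.95153559,  0.18175676, -0.24808164, -0.18721684],
       [ 0.01023491,  0.78750589,  0.61622214,  0.70220683],
       [ 0.        ,  0.        ,  0.        ,  1.        ]])}
{'fx': 488.5547698911744, 'fy': 488.5547698911744, 'cx': 277.35382603962256, 'cy': 201.72135069988727, 'world_from_camera': array([[ 0.02525053,  0.99190076, -0.12448007,  0.37933739],
       [-0.99947156,  0.02759846,  0.01717343,  0.05949389],
       [ 0.0204698 ,  0.12398065,  0.99207348,  1.27057357],
       [ 0.        ,  0.        ,  0.        ,  1.        ]])}
{'time_s': 0.1, 'q': array([ 1.15850878e+00,  2.07355865e-01,  1.54279700e+00, -1.05965769e-05,
        1.39352706e+00, -1.50511170e-01]), 'qd': array([ 3.09634881e-05, -1.27696379e-03, -3.81286968e-03,  9.96626589e-05,
       -1.05933891e-03, -8.45901285e-04]), 'tau': array([ 2.29433010e-05, -3.71862602e+01, -2.82295525e+01,  6.99267397e-02,
        3.11461603e-02, -6.83758662e-05]), 'tcp_pos': array([0.14854839, 0.5547647 , 0.22640161]), 'ee_rot': array([-1.71631221,  1.56870903, -1.97808671]), 'contact_force': array([-0.00771566, -0.61492056,  0.08078648]), 'moment': array([-1.69597146e-02,  4.52752240e-02,  8.02430867e-05]), 'finger_gap': 0.09393070411972067}
```

View pics/scene0.png

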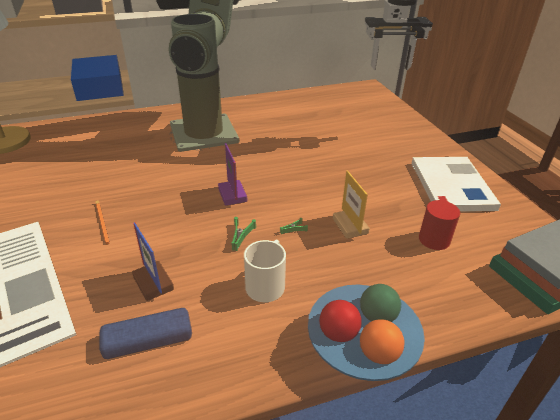

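View pics/top0.png

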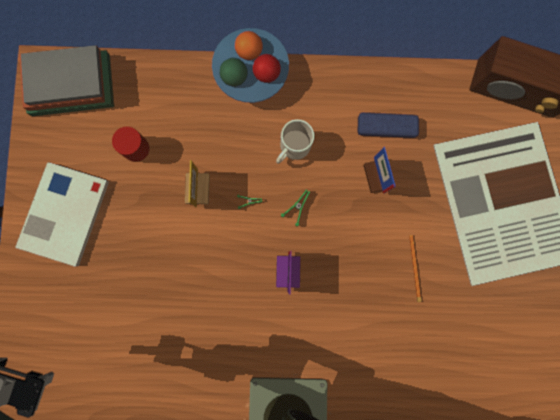

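The scene camera shows two green clips. The larger is at scene (242,233), top (297,206), and the smaller is at scene (293,227), top (252,202). The blue card is at top (382,172), and its purple look-alike is at top (288,271). I choose the larger clip and the blue card, and check both in close crops.

```bash
python3 - <<'E'
from h import *
crop('top0','c1',265,175,335,240,10)
crop('top0','c2',350,135,420,205,8)
crop('scene0','c3',215,205,315,255,8)
crop('scene0','c4',120,215,190,305,6)
E
```

```text
(no output)
```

View pics/c1.png

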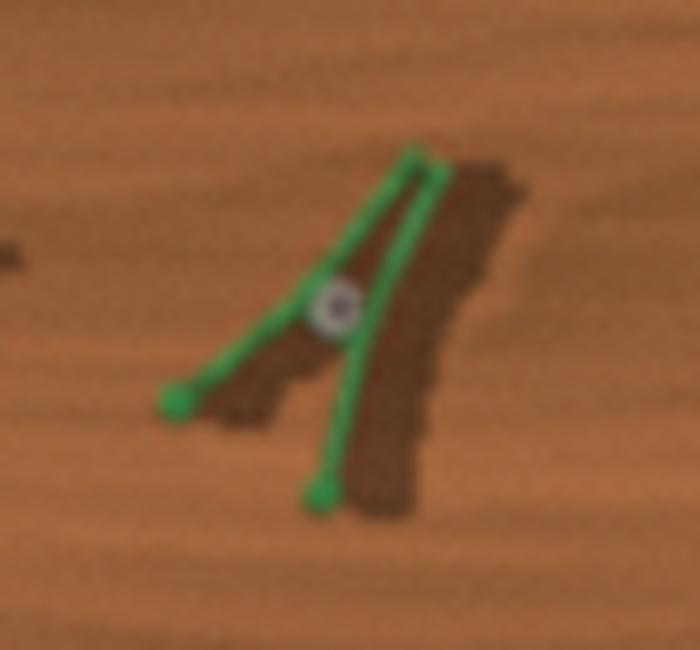

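View pics/c2.png

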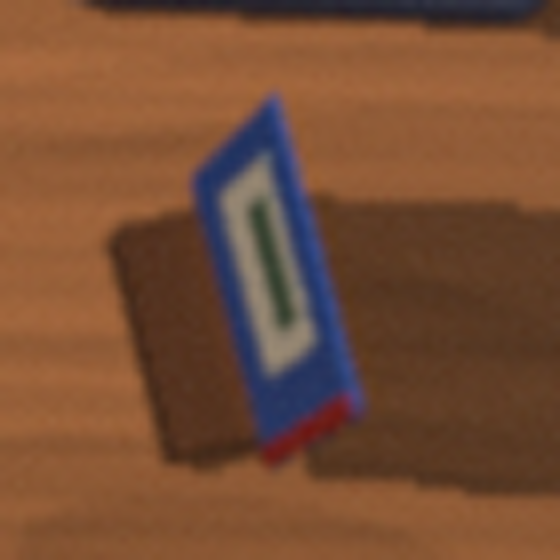

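View pics/c3.png

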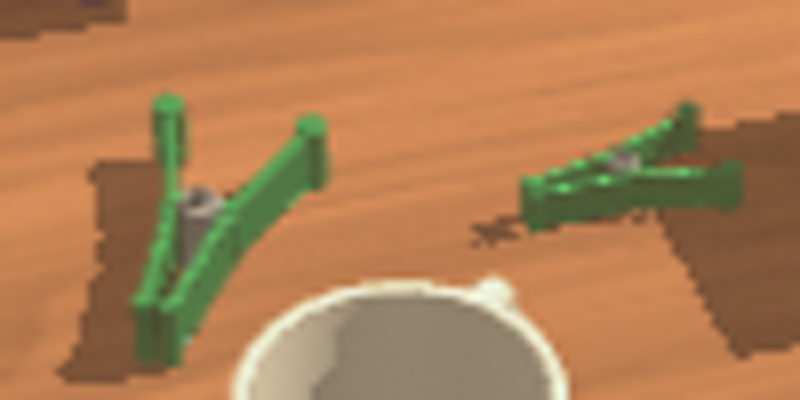

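View pics/c4.png

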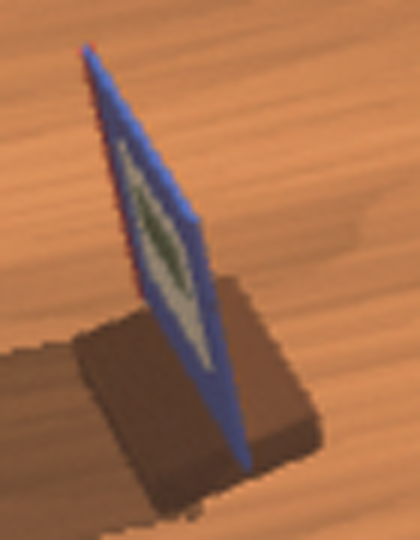

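```bash
python3 - <<'E'
from h import *
np.set_printoptions(precision=4,suppress=True)
s=load('top0')
P=lambda u,v,z: onz(s,u,v,z)[:2]
g1=P(282.8,215.2,.023);g2=P(297.1,224.4,.023);pin=P(298.7,205.8,.024);t=P(307.9,191.4,.024)
print(g1,g2,np.linalg.norm(g1-g2),pin,t)
d=t-(g1+g2)/2; print('axis',d,np.degrees(np.arctan2(d[1],d[0])), np.linalg.norm(t-pin),np.linalg.norm(pin-(g1+g2)/2))
n=g1-g2;print(np.degrees(np.arctan2(n[1],n[0])))
a=P(350+275/8,135+97/8,.13);b=P(350+361/8,135+408/8,.13)
c=P(350+265/8,135+462/8,.02);e=P(350+196/8,135+185/8,.02)
print('card top',a,b,np.linalg.norm(a-b),'bottom',c,e)
for d in (a-b,): print(np.degrees(np.arctan2(d[1],d[0])))
s=load('scene0')
for p,n in [((120+87/6,215+47/6),.13),((120+143/6,215+297/6),.02),((120+197/6,215+220/6),.13)]: print(onz(s,*p,n))
for p in [(215+168/8,205+103/8),(215+313/8,205+125/8),(215+198/8,205+198/8)]: print(onz(s,*p,.024))
E
```

```text
[0.5014 0.023 ] [ 0.4788 -0.0141] 0.043553248000335776 [ 0.5267 -0.0172] [ 0.5648 -0.0403]
axis [ 0.0747 -0.0447] -30.904583949171926 0.04450529599515218 0.04255654910809837
58.64782518543352
card top [ 0.6615 -0.2135] [ 0.5678 -0.2389] 0.0970188280505331 bottom [ 0.5674 -0.2363] [ 0.6584 -0.2137]
15.206087954438514
[ 0.5715 -0.2325  0.13  ]
[ 0.5767 -0.233   0.02  ]
[ 0.666  -0.2069  0.13  ]
[ 0.4869 -0.01    0.024 ]
[0.5095 0.0284 0.024 ]
[ 0.5317 -0.0123  0.024 ]
```

```bash
cat >> h.py <<'E'
from scipy.spatial.transform import Rotation as Ro
np.set_printoptions(precision=4,suppress=True)
def R(st): return Ro.from_euler('xyz',st['ee_rot']).as_matrix()
def yaw(st):
    y=R(st)[:,1]; return np.degrees(np.arctan2(y[1],y[0]))
def togo(pos,az_y,st=None):
    """shift in tool mm and rotvec to place TCP at pos, tool straight down, tool y at azimuth deg"""
    st=st or r.state(); A=R(st); a=np.radians(az_y)
    x=np.array([0,0,-1.]); y=np.array([np.cos(a),np.sin(a),0]); z=np.cross(x,y)
    B=np.stack([x,y,z],1)
    return 1000*A.T@(np.array(pos)-st['tcp_pos']), Ro.from_matrix(A.T@B).as_rotvec()
E
python3 - <<'E'
from h import *
st=r.state(); print(R(st),yaw(st),st['q'])
for a in (59,-121): print(togo([.44,-.005,.25],a))
E
```

```text
[[-0.0008  0.2588  0.9659]
 [-0.0019  0.9659 -0.2588]
 [-1.     -0.0021 -0.0003]] 75.00144378887364 [ 1.1585  0.2074  1.5428 -0.      1.3935 -0.1505]
(array([ -22.7665, -465.3164,  426.3798]), array([ 0.2793, -0.    ,  0.0021]))
(array([ -22.7665, -465.3164,  426.3798]), array([-2.8623, -0.003 , -0.    ]))
```

```bash
python3 - <<'E'
from h import *
print(togo([.494,.007,.22],59))
E
```

```text
(array([   7.1658, -439.6884,  475.4437]), array([ 0.2793, -0.    ,  0.0021]))
```

Emit:
{"api": "servo_tool", "payload": {
  "moves": [
    {"ty": -440, "tz": 475, "ax": 0.28, "fingers": 0.6},
    {"ty": -440, "tz": 475, "ax": 0.28, "fingers": 0.6},
    {"ty": -440, "tz": 475, "ax": 0.28, "fingers": 0.6},
    {"ty": -440, "tz": 475, "ax": 0.28, "fingers": 0.6},
    {"ty": -440, "tz": 475, "ax": 0.28, "fingers": 0.6},
    {"ty": -440, "tz": 475, "ax": 0.28, "fingers": 0.6},
    {"ty": -440, "tz": 475, "ax": 0.28, "fingers": 0.6},
    {"ty": -440, "tz": 475, "ax": 0.28, "fingers": 0.6},
    {"ty": -440, "tz": 475, "ax": 0.28, "fingers": 0.6},
    {"ty": -440, "tz": 475, "ax": 0.28, "fingers": 0.6}
  ]
}}

```text
$.moves[0]: bad value
```

Emit:
{"api": "servo_tool", "payload": {
  "moves": [
    {"ax": 0.1, "ay": 0, "az": 0, "tx": 0, "ty": -26, "tz": 28, "fingers": 0.6},
    {"ax": 0.2, "ay": 0, "az": 0, "tx": 0, "ty": -52, "tz": 56, "fingers": 0.6},
    {"ax": 0.28, "ay": 0, "az": 0, "tx": 0, "ty": -78, "tz": 84, "fingers": 0.6},
    {"ax": 0.28, "ay": 0, "az": 0, "tx": 0, "ty": -104, "tz": 112, "fingers": 0.6},
    {"ax": 0.28, "ay": 0, "az": 0, "tx": 0, "ty": -130, "tz": 140, "fingers": 0.6},
    {"ax": 0.28, "ay": 0, "az": 0, "tx": 0, "ty": -156, "tz": 168, "fingers": 0.6},
    {"ax": 0.28, "ay": 0, "az": 0, "tx": 0, "ty": -182, "tz": 196, "fingers": 0.6},
    {"ax": 0.28, "ay": 0, "az": 0, "tx": 0, "ty": -208, "tz": 224, "fingers": 0.6},
    {"ax": 0.28, "ay": 0, "az": 0, "tx": 0, "ty": -234, "tz": 252, "fingers": 0.6},
    {"ax": 0.28, "ay": 0, "az": 0, "tx": 0, "ty": -260, "tz": 280, "fingers": 0.6}
  ]
}}

```text
time_s: 0.93
tcp_pos: [0.3522, 0.23, 0.2272]
ee_rot: [-2.423, 1.571, -2.965]
contact_force: [0.4, -0.0, -0.2]
finger_gap: 0.0749
```

```bash
python3 - <<'E'
from h import *
print(r.state()['q'],togo([.494,.007,.22],59))
E
```

```text
[ 0.3722 -0.1347  1.8951  0.      1.3815 -0.6571] (array([   7.1708, -118.0243,  236.472 ]), array([-0.0005, -0.0002,  0.0001]))
```

Emit:
{"api": "servo_tool", "payload": {
  "moves": [
    {"ax": 0, "ay": 0, "az": 0, "tx": 0, "ty": -17, "tz": 34, "fingers": 0.6},
    {"ax": 0, "ay": 0, "az": 0, "tx": 0, "ty": -34, "tz": 68, "fingers": 0.6},
    {"ax": 0, "ay": 0, "az": 0, "tx": 0, "ty": -51, "tz": 102, "fingers": 0.6},
    {"ax": 0, "ay": 0, "az": 0, "tx": 0, "ty": -68, "tz": 136, "fingers": 0.6},
    {"ax": 0, "ay": 0, "az": 0, "tx": 0, "ty": -85, "tz": 170, "fingers": 0.6},
    {"ax": 0, "ay": 0, "az": 0, "tx": 0, "ty": -102, "tz": 204, "fingers": 0.6},
    {"ax": 0, "ay": 0, "az": 0, "tx": 0, "ty": -113, "tz": 232, "fingers": 0.6},
    {"ax": 0, "ay": 0, "az": 0, "tx": 0, "ty": -113, "tz": 232, "fingers": 0.6},
    {"ax": 0, "ay": 0, "az": 0, "tx": 0, "ty": -113, "tz": 232, "fingers": 0.6}
  ]
}}

```text
time_s: 1.68
tcp_pos: [0.4926, 0.0142, 0.2268]
ee_rot: [-2.92, 1.569, 2.818]
contact_force: [0.8, 0.0, -0.2]
finger_gap: 0.0753
```

```bash
python3 - <<'E'
from h import *
st=r.state();print(st['q'],st['qd'],st['tcp_pos'],yaw(st))
s=snap('wrist','w1'); print({k:v for k,v in s.items() if k!='image'})
E
```

```text
[-0.1471  0.0319  1.7376  0.0003  1.3739 -1.1732] [ 0.0427 -0.0265  0.0318  0.0093  0.0097  0.0041] [0.4926 0.0142 0.2268] 58.78544339916007
{'fx': 315.151063416502, 'fy': 315.151063416502, 'cx': 278.58948588464614, 'cy': 209.65596911227718, 'world_from_camera': array([[ 0.5178, -0.8245, -0.2281,  0.4263],
       [ 0.8555,  0.4993,  0.1372,  0.0551],
       [ 0.0008, -0.2662,  0.9639,  0.3841],
       [ 0.    ,  0.    ,  0.    ,  1.    ]])}
```

View pics/w1.png

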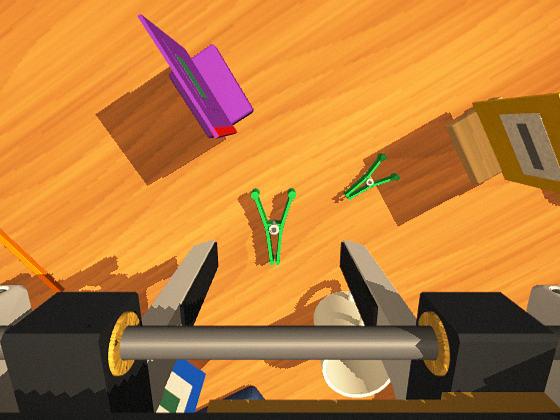

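```bash
python3 - <<'E'
from h import *
crop('w1','c5',240,180,310,275,7)
E
```

```text
(no output)
```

View pics/c5.png

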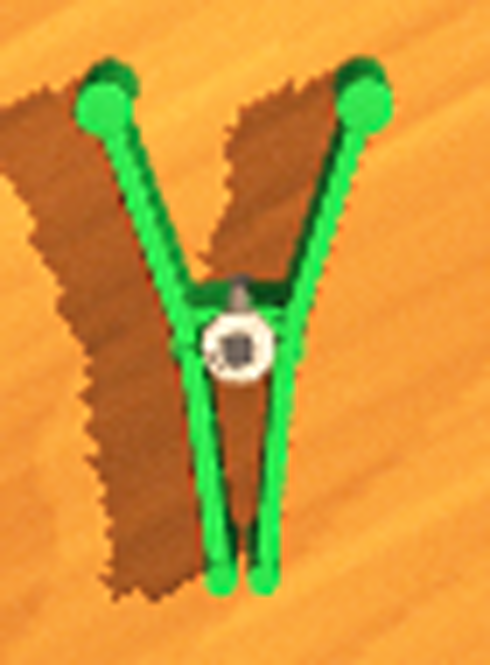

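```bash
python3 - <<'E'
from h import *
s=load('w1');st=r.state()
P=lambda u,v,z: onz(s,u,v,z)[:2]
g1=P(254.9,195.4,.023);g2=P(292,195,.023);pin=P(273.9,229.7,.024);t=P(274.6,262.4,.024)
m=(g1+g2)/2;print(g1,g2,np.linalg.norm(g1-g2),pin,t,m)
for d in (t-m,pin-m,t-pin): print(np.degrees(np.arctan2(d[1],d[0])),np.linalg.norm(d))
n=g2-g1;print(np.degrees(np.arctan2(n[1],n[0])))
# fingertip midpoint projection, and blue card
tip=st['tcp_pos']+R(st)@[.022,0,0]; print(proj(s,tip), [proj(s,tip+R(st)@[0,y,z]) for y in(-.0375,.0375) for z in (-.008,.008)])
print(st['time_s'],st['tcp_pos'])
E
```

```text
[ 0.4825 -0.0111] [0.5046 0.0264] 0.04355663639285788 [ 0.53  -0.014] [ 0.5671 -0.0356] [0.4935 0.0076]
-30.464631393193738 0.08534735047616815
-30.678862561754507 0.042423014499979574
-30.252905190970452 0.042924925599367
59.4350477002219
(np.float64(278.3034001617381), np.float64(252.30635614692073)) [(np.float64(216.4605027474481), np.float64(240.17951411211186)), (np.float64(217.8575745133923), np.float64(264.36251139381113)), (np.float64(340.0890239543726), np.float64(239.98297294419078)), (np.float64(338.77191173451865), np.float64(264.1636933446065))]
1.7333 [0.4919 0.0153 0.2267]
```

```bash
python3 - <<'E'
from h import *
print(togo([.4912,.0088,.027],59.5))
E
```

```text
(array([199.7384,  -5.8871,   3.2132]), array([-0.0107, -0.0021,  0.0003]))
```

Emit:
{"api": "servo_tool", "payload": {
  "moves": [
    {"ax": -0.01, "ay": 0, "az": 0, "tx": 30, "ty": -2, "tz": 1, "fingers": 0.6},
    {"ax": -0.01, "ay": 0, "az": 0, "tx": 60, "ty": -4, "tz": 2, "fingers": 0.6},
    {"ax": -0.01, "ay": 0, "az": 0, "tx": 90, "ty": -6, "tz": 3, "fingers": 0.6},
    {"ax": -0.01, "ay": 0, "az": 0, "tx": 120, "ty": -6, "tz": 3, "fingers": 0.6},
    {"ax": -0.01, "ay": 0, "az": 0, "tx": 145, "ty": -6, "tz": 3, "fingers": 0.6},
    {"ax": -0.01, "ay": 0, "az": 0, "tx": 160, "ty": -6, "tz": 3, "fingers": 0.6},
    {"ax": -0.01, "ay": 0, "az": 0, "tx": 160, "ty": -6, "tz": 3, "fingers": 0.6},
    {"ax": -0.01, "ay": 0, "az": 0, "tx": 160, "ty": -6, "tz": 3, "fingers": 0.6}
  ]
}}

```text
time_s: 2.4
tcp_pos: [0.4905, 0.0101, 0.0669]
ee_rot: [-2.847, 1.568, 2.906]
contact_force: [-0.0, 0.4, 0.8]
finger_gap: 0.0752
```

```bash
python3 - <<'E'
from h import *
s=snap('wrist','w2'); print(togo([.4912,.0088,.027],59.5))
E
```

```text
(array([41.0896, -1.1219, -0.164 ]), array([ 0.0022,  0.0003, -0.0003]))
```

View pics/w2.png

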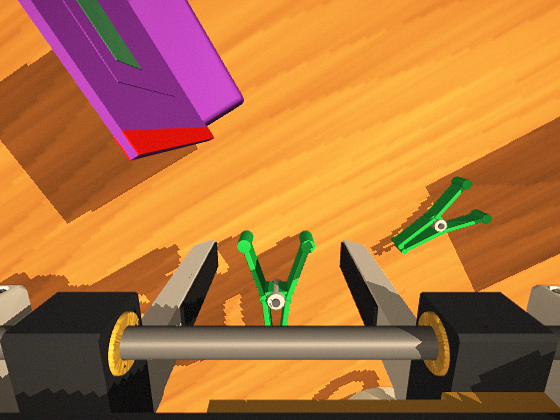

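```bash
python3 - <<'E'
from h import *
s=load('top0'); print(onz(s,291,252,.13),onz(s,290,293,.13),onz(s,276,256,.02),onz(s,300,256,.02))
s=load('w2'); print(onz(s,214,137,.13),onz(s,133,159,.02),onz(s,245,241,.023),onz(s,307,240,.023)); print(s['world_from_camera'])
E
```

```text
[0.4056 0.0051 0.13  ] [0.3117 0.0053 0.13  ] [0.397  0.0378 0.02  ] [ 0.3986 -0.0233  0.02  ]
[0.4176 0.0317 0.13  ] [ 0.3958 -0.0422  0.02  ] [ 0.4791 -0.0089  0.023 ] [0.4998 0.0279 0.023 ]
[[ 0.505  -0.8321 -0.2292  0.4237]
 [ 0.8631  0.487   0.1337  0.0499]
 [ 0.0003 -0.2653  0.9642  0.2243]
 [ 0.      0.      0.      1.    ]]
```

```bash
python3 - <<'E'
from h import *
crop('w2','c6',200,215,360,330,5)
E
```

```text
(no output)
```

View pics/c6.png

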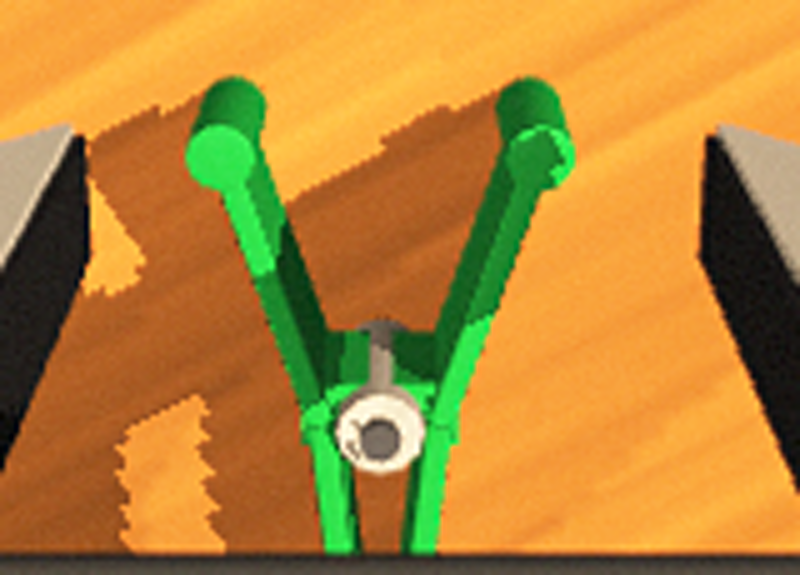

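```bash
python3 - <<'E'
from h import *
s=load('w2')
g1=onz(s,244,246.4,.023)[:2];g2=onz(s,308,246.6,.023)[:2];p=onz(s,276,302.6,.024)[:2]
m=(g1+g2)/2; print(m,np.linalg.norm(g1-g2),p,np.linalg.norm(p-m)); d=p-m;print(np.degrees(np.arctan2(d[1],d[0])))
n=g2-g1;print(np.degrees(np.arctan2(n[1],n[0])))
a=np.radians(-30.5);print(p-.045*np.array([np.cos(a),np.sin(a)]))
E
```

```text
[0.4933 0.0073] 0.04380535183321918 [ 0.5301 -0.0144] 0.0427230967123757
-30.451019752457302
59.46756813882082
[0.4913 0.0085]
```

Consistent with the first measurement: the pad centre goes to (0.4913, 0.0085) with tool y at 59.5°. Next I descend, then squeeze.

Emit:
{"api": "servo_tool", "payload": {
  "moves": [
    {"ax": 0, "ay": 0, "az": 0, "tx": 20, "ty": -1, "tz": 0, "fingers": 0.6},
    {"ax": 0, "ay": 0, "az": 0, "tx": 35, "ty": -1.5, "tz": 0, "fingers": 0.6},
    {"ax": 0, "ay": 0, "az": 0, "tx": 41, "ty": -1.5, "tz": 0, "fingers": 0.6},
    {"ax": 0, "ay": 0, "az": 0, "tx": 41, "ty": -1.5, "tz": 0, "fingers": 0.6},
    {"ax": 0, "ay": 0, "az": 0, "tx": 41, "ty": -1.5, "tz": 0, "fingers": 0.6}
  ]
}}

```text
time_s: 2.87
tcp_pos: [0.4921, 0.0075, 0.0276]
ee_rot: [0.388, 1.569, -0.144]
contact_force: [-0.0, 0.8, 0.9]
finger_gap: 0.0754
```

Emit:
{"api": "servo_tool", "payload": {
  "moves": [
    {"ax": 0, "ay": 0, "az": 0, "tx": 0, "ty": 0, "tz": 0, "fingers": 0.2},
    {"ax": 0, "ay": 0, "az": 0, "tx": 0, "ty": 0, "tz": 0, "fingers": 0.1},
    {"ax": 0, "ay": 0, "az": 0, "tx": 0, "ty": 0, "tz": 0, "fingers": 0},
    {"ax": 0, "ay": 0, "az": 0, "tx": 0, "ty": 0, "tz": 0, "fingers": -0.1},
    {"ax": 0, "ay": 0, "az": 0, "tx": 0, "ty": 0, "tz": 0, "fingers": -0.2},
    {"ax": 0, "ay": 0, "az": 0, "tx": 0, "ty": 0, "tz": 0, "fingers": -0.3},
    {"ax": 0, "ay": 0, "az": 0, "tx": 0, "ty": 0, "tz": 0, "fingers": -0.4},
    {"ax": 0, "ay": 0, "az": 0, "tx": 0, "ty": 0, "tz": 0, "fingers": -0.5},
    {"ax": 0, "ay": 0, "az": 0, "tx": 0, "ty": 0, "tz": 0, "fingers": -0.5},
    {"ax": 0, "ay": 0, "az": 0, "tx": 0, "ty": 0, "tz": 0, "fingers": -0.5}
  ],
  "force": 15
}}

```text
time_s: 3.7
tcp_pos: [0.4911, 0.0075, 0.0264]
ee_rot: [-3.068, 1.57, 2.684]
contact_force: [-1.2, 0.8, 2.0]
finger_gap: 0.026
```

```bash
python3 - <<'E'
from h import *
s=snap('wrist','w3'); print(togo([.4912,.0088,.027],59.5), r.state()['finger_gap'])
E
```

```text
(array([-0.5587,  1.2131, -0.5547]), array([ 0.0006, -0.0004,  0.    ])) 0.026016894080362535
```

View pics/w3.png

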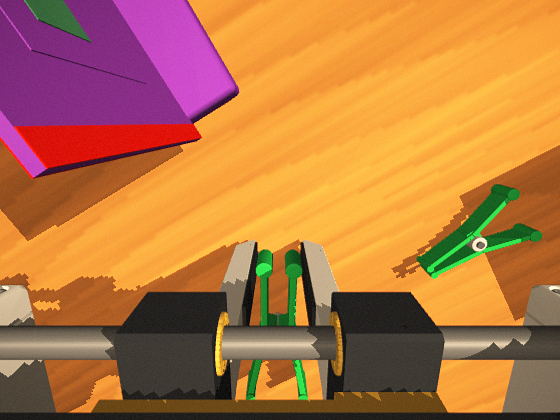

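```bash
python3 - <<'E'
from h import *
crop('w3','c7',215,225,345,320,6)
s=load('w3'); st=r.state()
for z in (-.008,0,.008): print([proj(s,st['tcp_pos']+R(st)@[x,y,z]) for x in (.022,.003) for y in (-.013,.013)])
m=(onz(s,264.5,268,.024)+onz(s,292.5,268,.024))/2
print((R(st).T@(m-st['tcp_pos']))*1000)
E
```

```text
[(np.float64(255.969218812352), np.float64(241.84721003382697)), (np.float64(298.7645237979416), np.float64(241.84678535832887)), (np.float64(253.6166079480542), np.float64(254.51223124435785)), (np.float64(300.9360460753952), np.float64(254.50948157641614))]
[(np.float64(256.21395896741683), np.float64(254.03830858042875)), (np.float64(298.53569221120114), np.float64(254.03592560843106)), (np.float64(253.9156619000547), np.float64(267.82167815062445)), (np.float64(300.6567844022274), np.float64(267.81659524757237))]
[(np.float64(256.4533414173245), np.float64(265.9625268860764)), (np.float64(298.3118692709641), np.float64(265.95827098304136)), (np.float64(254.2074937076162), np.float64(280.8097022924794)), (np.float64(300.3842657056832), np.float64(280.80239896095543))]
[ 2.4411  0.6739 -0.1627]
```

View pics/c7.png

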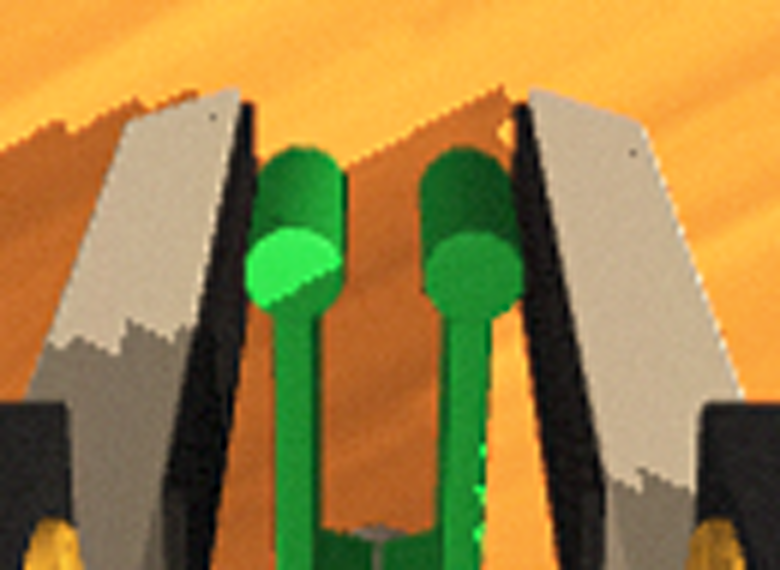

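Emit:
{"api": "servo_tool", "payload": {
  "moves": [
    {"ax": 0, "ay": 0, "az": 0, "tx": -10, "ty": 0, "tz": 0, "fingers": -0.5},
    {"ax": 0, "ay": 0, "az": 0, "tx": -25, "ty": 0, "tz": 0, "fingers": -0.5},
    {"ax": 0, "ay": 0, "az": 0, "tx": -45, "ty": 0, "tz": 0, "fingers": -0.5},
    {"ax": 0, "ay": 0, "az": 0, "tx": -70, "ty": 0, "tz": 0, "fingers": -0.5},
    {"ax": 0, "ay": 0, "az": 0, "tx": -95, "ty": 0, "tz": 0, "fingers": -0.5},
    {"ax": 0, "ay": 0, "az": 0, "tx": -120, "ty": 0, "tz": 0, "fingers": -0.5},
    {"ax": 0, "ay": 0, "az": 0, "tx": -140, "ty": 0, "tz": 0, "fingers": -0.5},
    {"ax": 0, "ay": 0, "az": 0, "tx": -150, "ty": 0, "tz": 0, "fingers": -0.5},
    {"ax": 0, "ay": 0, "az": 0, "tx": -150, "ty": 0, "tz": 0, "fingers": -0.5},
    {"ax": 0, "ay": 0, "az": 0, "tx": -150, "ty": 0, "tz": 0, "fingers": -0.5}
  ]
}}

```text
time_s: 4.58
tcp_pos: [0.4913, 0.0072, 0.1765]
ee_rot: [0.191, 1.57, -0.341]
contact_force: [-0.6, 0.2, -0.7]
finger_gap: 0.0259
```

```bash
python3 - <<'E'
from h import *
s=snap('scene','s1'); snap('top','t1'); st=r.state(); print(st['finger_gap'],st['contact_force'],st['tcp_pos'],st['q'])
crop('s1','c8',190,120,290,220,6)
a=np.radians(15.2); u=np.array([np.cos(a),np.sin(a)]);e=np.array([.5695,-.235]); p=e-(.088+.03)*u; print(p, togo([*p,.177],105.2))
E
```

```text
0.0262520167479283 [-0.3042 -0.5224 -1.7244] [0.49   0.0075 0.1748] [-0.1615  0.0795  1.8004 -0.0001  1.2648 -1.2004]
[ 0.4556 -0.2659] (array([  -2.192 , -253.0879,  109.0317]), array([-0.7972, -0.0032,  0.    ]))
```

View pics/s1.png

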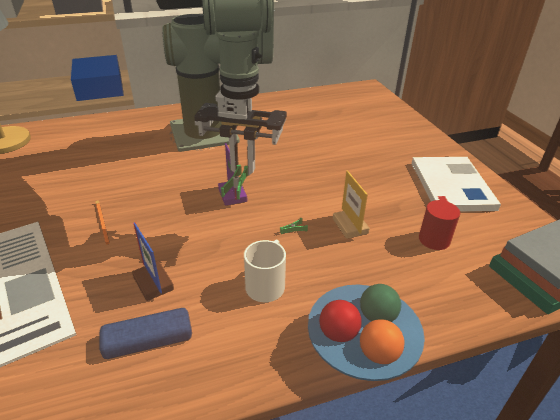

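View pics/t1.png

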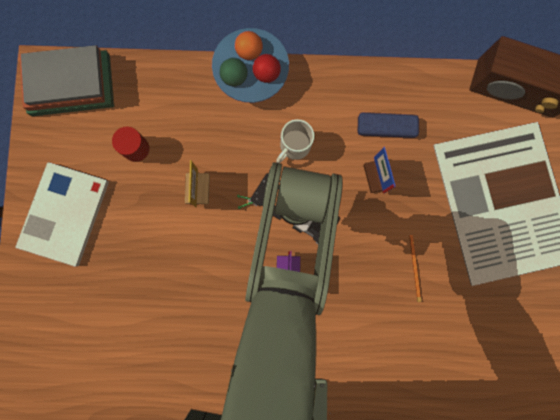

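Emit:
{"api": "servo_tool", "payload": {
  "moves": [
    {"ax": -0.05, "ay": 0, "az": 0, "tx": 0, "ty": -13, "tz": 5, "fingers": -0.5},
    {"ax": -0.14, "ay": 0, "az": 0, "tx": 0, "ty": -40, "tz": 17, "fingers": -0.5},
    {"ax": -0.24, "ay": 0, "az": 0, "tx": 0, "ty": -70, "tz": 30, "fingers": -0.5},
    {"ax": -0.34, "ay": 0, "az": 0, "tx": 0, "ty": -102, "tz": 44, "fingers": -0.5},
    {"ax": -0.44, "ay": 0, "az": 0, "tx": 0, "ty": -134, "tz": 58, "fingers": -0.5},
    {"ax": -0.54, "ay": 0, "az": 0, "tx": 0, "ty": -166, "tz": 72, "fingers": -0.5},
    {"ax": -0.64, "ay": 0, "az": 0, "tx": 0, "ty": -198, "tz": 86, "fingers": -0.5},
    {"ax": -0.72, "ay": 0, "az": 0, "tx": 0, "ty": -225, "tz": 97, "fingers": -0.5},
    {"ax": -0.78, "ay": 0, "az": 0, "tx": 0, "ty": -245, "tz": 106, "fingers": -0.5},
    {"ax": -0.8, "ay": 0, "az": 0, "tx": 0, "ty": -253, "tz": 109, "fingers": -0.5}
  ]
}}

```text
time_s: 5.52
tcp_pos: [0.4554, -0.2686, 0.1744]
ee_rot: [2.565, 1.568, 2.833]
contact_force: [1.3, -0.6, -0.2]
finger_gap: 0.0262
```

Emit:
{"api": "servo_tool", "payload": {
  "moves": [
    {"ax": 0, "ay": 0, "az": 0, "tx": 0, "ty": 0, "tz": 0, "fingers": -0.5},
    {"ax": 0, "ay": 0, "az": 0, "tx": 0, "ty": 0, "tz": 0, "fingers": -0.5},
    {"ax": 0, "ay": 0, "az": 0, "tx": 0, "ty": 0, "tz": 0, "fingers": -0.5},
    {"ax": 0, "ay": 0, "az": 0, "tx": 0, "ty": 0, "tz": 0, "fingers": -0.5}
  ]
}}

```text
time_s: 5.85
tcp_pos: [0.4567, -0.2646, 0.1757]
ee_rot: [2.066, 1.569, 2.335]
contact_force: [0.2, -0.2, 0.0]
finger_gap: 0.0261
```

```bash
python3 - <<'E'
from h import *
s=snap('wrist','w4'); snap('top','t2'); snap('scene','s2'); st=r.state(); print(st['finger_gap'],st['time_s'],st['tcp_pos'],yaw(st),st['q'])
crop('t2','c9',330,135,430,210,8)
crop('s2','c10',100,160,230,300,5)
E
```

```text
0.026034002160650868 6.0 [ 0.457  -0.2651  0.1764] 105.43564086480868 [-0.6895  0.1567  1.7105  0.0001  1.2746 -2.5297]
```

View pics/w4.png

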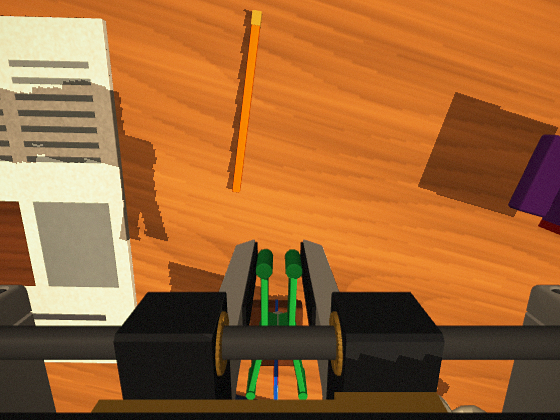

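View pics/c9.png

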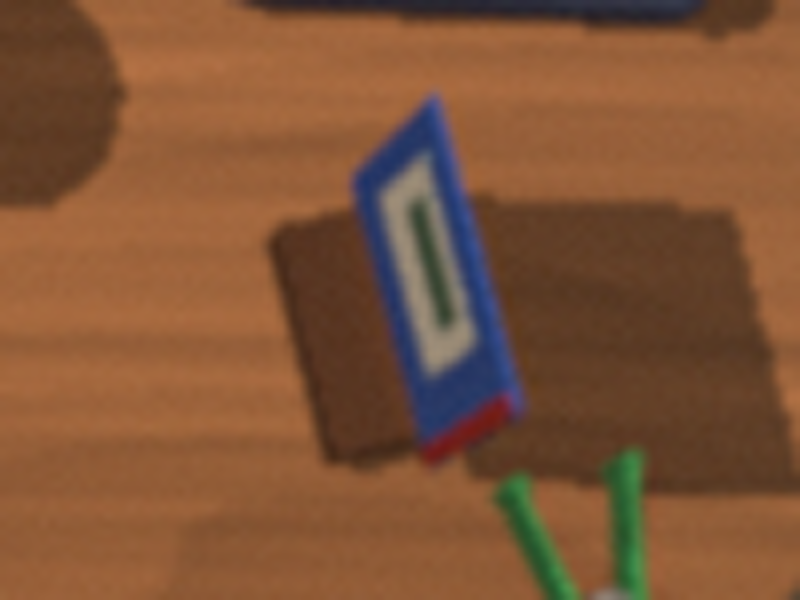

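View pics/c10.png

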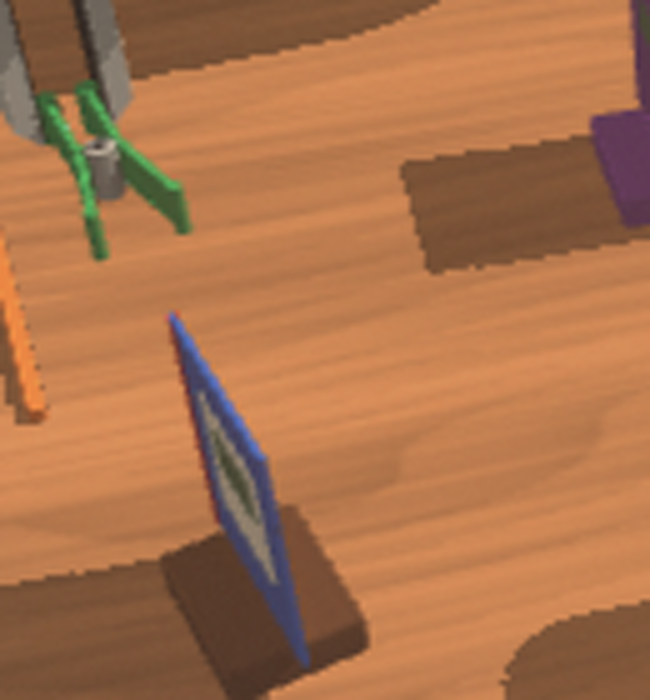

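```bash
python3 - <<'E'
from h import *
crop('t2','c11',375,165,425,205,16)
crop('s2','c12',112,188,172,238,13)
st=r.state()
for z in (16.5,-16.5):print('expected tips',st['tcp_pos']+R(st)@[0,z/1000,.088])
s=load('t2')
for u,v,z in [(395,195.4,.173),(409.4,192,.173),(394.4,185.6,.13),(383.1,192.5,.02)]: print(onz(s,u,v,z))
s=load('s2')
for u,v,z in [(119.8,210.6,.150),(136.6,206,.150),(134.6,223.2,.13),(143.8,264,.02)]: print(onz(s,u,v,z))
E
```

```text
expected tips [ 0.5375 -0.2257  0.1764]
expected tips [ 0.5463 -0.2575  0.1764]
[ 0.539  -0.2273  0.173 ]
[ 0.5478 -0.2603  0.173 ]
[ 0.5688 -0.2372  0.13  ]
[ 0.568  -0.2362  0.02  ]
[ 0.5501 -0.2556  0.15  ]
[ 0.5446 -0.223   0.15  ]
[ 0.5727 -0.2324  0.13  ]
[ 0.5752 -0.2329  0.02  ]
```

View pics/c11.png

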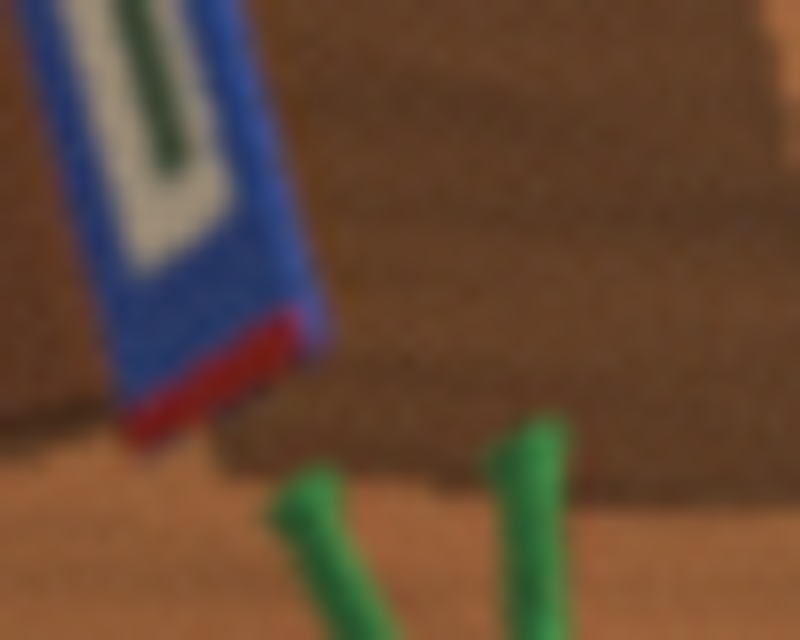

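View pics/c12.png

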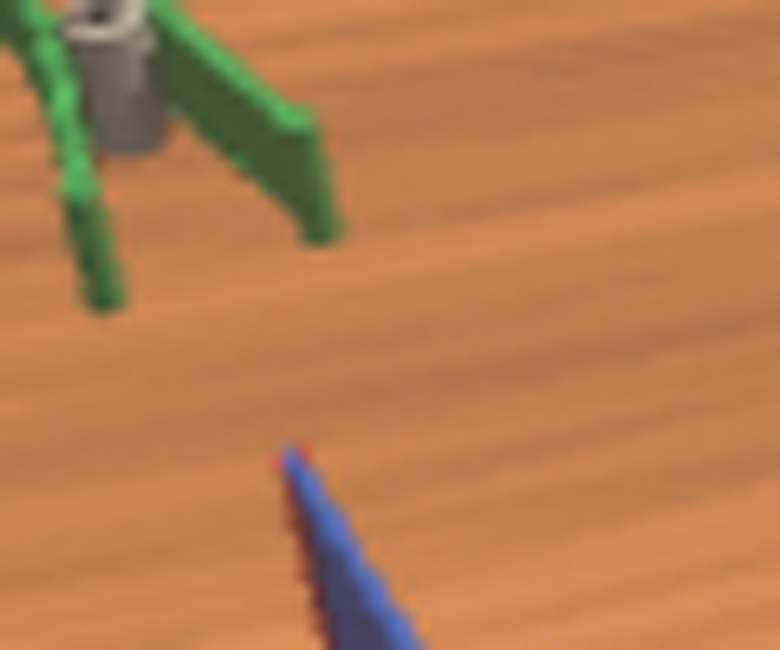

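Emit:
{"api": "servo_tool", "payload": {
  "moves": [
    {"ax": 0, "ay": 0, "az": 0, "tx": 8, "ty": 0, "tz": 0, "fingers": -0.5},
    {"ax": 0, "ay": 0, "az": 0, "tx": 22, "ty": 0, "tz": 0, "fingers": -0.5},
    {"ax": 0, "ay": 0, "az": 0, "tx": 38, "ty": 0, "tz": 0, "fingers": -0.5},
    {"ax": 0, "ay": 0, "az": 0, "tx": 54, "ty": 0, "tz": 0, "fingers": -0.5},
    {"ax": 0, "ay": 0, "az": 0, "tx": 68, "ty": 0, "tz": 0, "fingers": -0.5},
    {"ax": 0, "ay": 0, "az": 0, "tx": 78, "ty": 0, "tz": 0, "fingers": -0.5},
    {"ax": 0, "ay": 0, "az": 0, "tx": 82, "ty": 0, "tz": 0, "fingers": -0.5},
    {"ax": 0, "ay": 0, "az": 0, "tx": 82, "ty": 0, "tz": 0, "fingers": -0.5},
    {"ax": 0, "ay": 0, "az": 0, "tx": 82, "ty": 0, "tz": 0, "fingers": -0.5},
    {"ax": 0, "ay": 0, "az": 0, "tx": 82, "ty": 0, "tz": 0, "fingers": -0.5}
  ]
}}

```text
time_s: 6.83
tcp_pos: [0.4576, -0.2665, 0.0954]
ee_rot: [-0.961, 1.569, -0.693]
contact_force: [0.4, -0.1, -0.1]
finger_gap: 0.0263
```

```bash
python3 - <<'E'
from h import *
snap('wrist','w5'); snap('top','t3'); snap('scene','s3'); st=r.state(); print(st['finger_gap'],st['time_s'],st['tcp_pos'],yaw(st))
crop('t3','c13',360,165,410,205,16)
crop('s3','c14',112,210,172,260,13)
crop('w5','c15',220,300,340,410,6)
E
```

```text
0.026179491699412503 6.9833 [ 0.4575 -0.2665  0.0954] 105.36624674187196
```

View pics/c13.png

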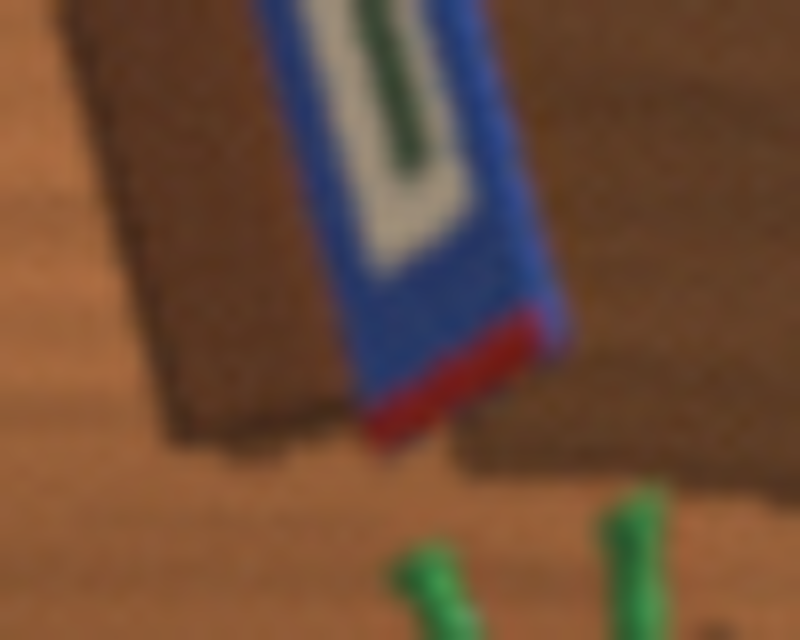

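View pics/c14.png

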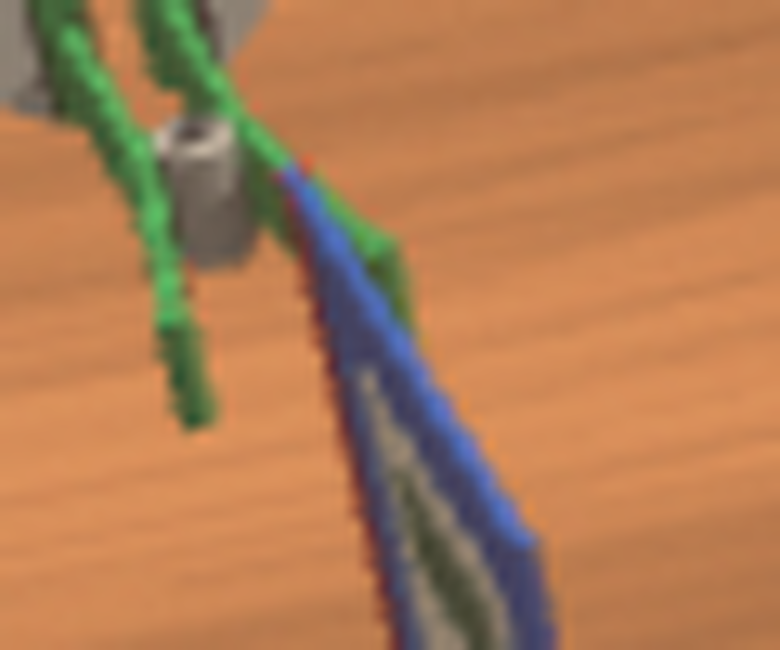

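View pics/c15.png

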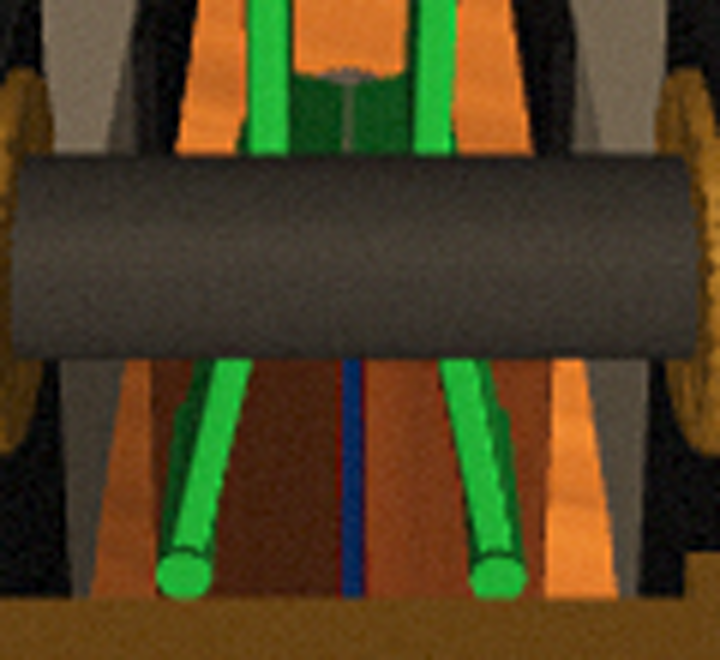

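```bash
python3 - <<'E'
from h import *
a=np.radians(15.3);u=np.array([np.cos(a),np.sin(a)]);v=np.array([-u[1],u[0]])
s=load('t3')
t1=onz(s,387,199.9,.092)[:2];t2=onz(s,400,196.6,.092)[:2];e=onz(s,394.7,186.6,.13)[:2];e2=onz(s,360+372/16,165+440/16,.02)[:2]
for E in(e,e2):
  for t in (t1,t2): print((t-E)@u*1e3,(t-E)@v*1e3)
s=load('s3');t=onz(s,126.8,242.7,.069)[:2];e=onz(s,134.6,223.2,.13)[:2];e2=onz(s,143.8,264,.02)[:2]
for E in (e,e2): print('scene',(t-E)@u*1e3,(t-E)@v*1e3)
E
```

```text
-23.830774253756175 16.011706530978184
-23.551453411828994 -17.22217914162371
-25.781261020750684 15.21680976679491
-25.501940178823503 -18.017075905806987
scene -24.508027970547626 -19.216601638167077
scene -26.771295393682784 -18.07580809274162
```

Emit:
{"api": "servo_tool", "payload": {
  "moves": [
    {"ax": 0, "ay": 0, "az": 0, "tx": 0, "ty": 1, "tz": 2, "fingers": -0.5},
    {"ax": 0, "ay": 0, "az": 0, "tx": 0, "ty": 1, "tz": 6, "fingers": -0.5},
    {"ax": 0, "ay": 0, "az": 0, "tx": 0, "ty": 1, "tz": 11, "fingers": -0.5},
    {"ax": 0, "ay": 0, "az": 0, "tx": 0, "ty": 1, "tz": 16, "fingers": -0.5},
    {"ax": 0, "ay": 0, "az": 0, "tx": 0, "ty": 1, "tz": 21, "fingers": -0.5},
    {"ax": 0, "ay": 0, "az": 0, "tx": 0, "ty": 1, "tz": 26, "fingers": -0.5},
    {"ax": 0, "ay": 0, "az": 0, "tx": 0, "ty": 1, "tz": 31, "fingers": -0.5},
    {"ax": 0, "ay": 0, "az": 0, "tx": 0, "ty": 1, "tz": 35, "fingers": -0.5},
    {"ax": 0, "ay": 0, "az": 0, "tx": 0, "ty": 1, "tz": 38, "fingers": -0.5},
    {"ax": 0, "ay": 0, "az": 0, "tx": 0, "ty": 1, "tz": 38, "fingers": -0.5}
  ]
}}

```text
time_s: 7.82
tcp_pos: [0.4939, -0.2548, 0.0944]
ee_rot: [-0.589, 1.571, -0.32]
contact_force: [-1.0, -0.3, 0.3]
finger_gap: 0.026
```

Emit:
{"api": "servo_tool", "payload": {
  "moves": [
    {"ax": 0, "ay": 0, "az": 0, "tx": 0, "ty": 0, "tz": 0, "fingers": -0.5},
    {"ax": 0, "ay": 0, "az": 0, "tx": 0, "ty": 0, "tz": 0, "fingers": -0.5},
    {"ax": 0, "ay": 0, "az": 0, "tx": 0, "ty": 0, "tz": 0, "fingers": -0.5},
    {"ax": 0, "ay": 0, "az": 0, "tx": 0, "ty": 0, "tz": 0, "fingers": -0.5},
    {"ax": 0, "ay": 0, "az": 0, "tx": 0, "ty": 0, "tz": 0, "fingers": -0.5},
    {"ax": 0, "ay": 0, "az": 0, "tx": 0, "ty": 0, "tz": 0, "fingers": -0.5}
  ]
}}

```text
time_s: 8.32
tcp_pos: [0.4931, -0.255, 0.0945]
ee_rot: [2.756, 1.571, 3.024]
contact_force: [0.6, -0.1, 0.0]
finger_gap: 0.0262
```

```bash
python3 - <<'E'
from h import *
snap('wrist','w6'); snap('top','t4'); snap('scene','s4'); st=r.state(); print(st['finger_gap'],st['time_s'],st['tcp_pos'],yaw(st),st['qd'])
crop('t4','c16',360,165,410,205,16)
crop('s4','c17',112,210,172,260,13)
crop('w6','c18',220,300,340,410,6)
E
```

```text
0.025810485125204032 8.4667 [ 0.4932 -0.255   0.0945] 105.3615665132577 [-0.0005  0.0022 -0.0011  0.0003 -0.0006  0.001 ]
```

View pics/c16.png

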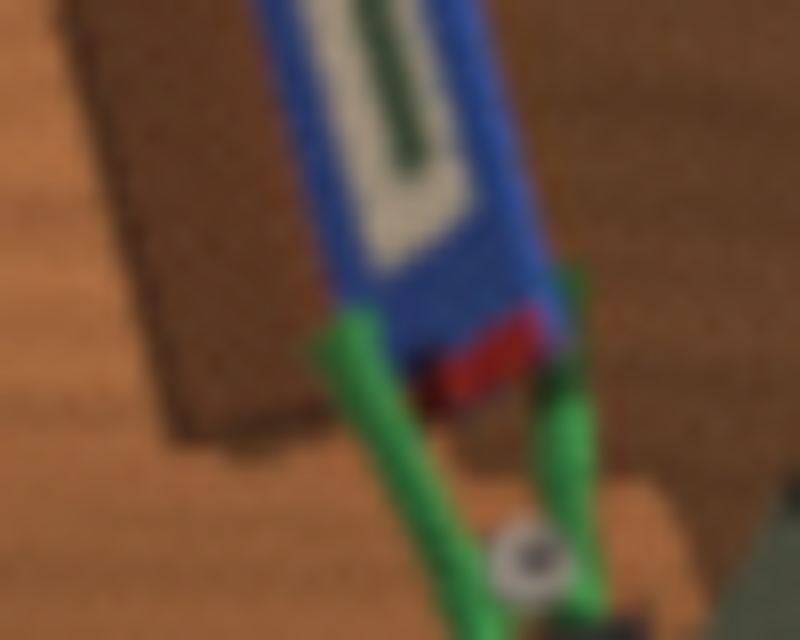

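View pics/c17.png

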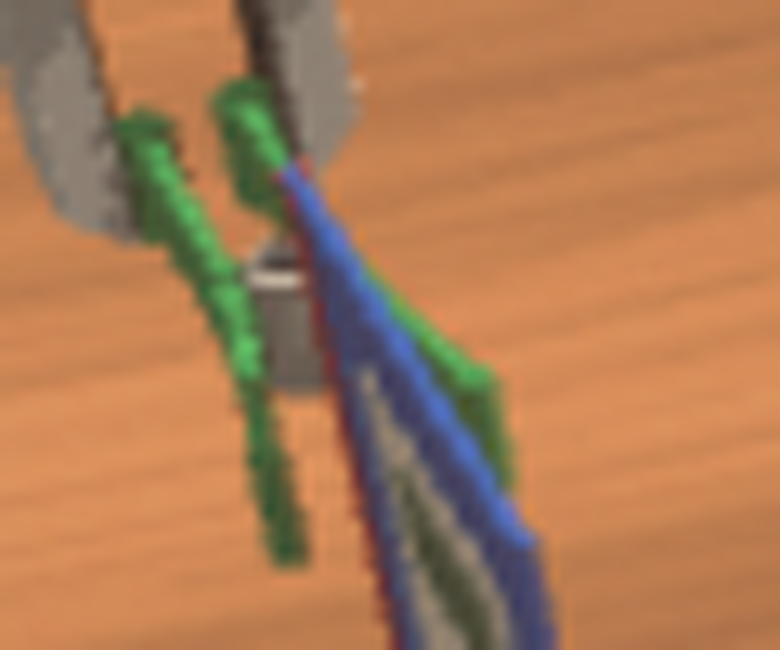

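View pics/c18.png

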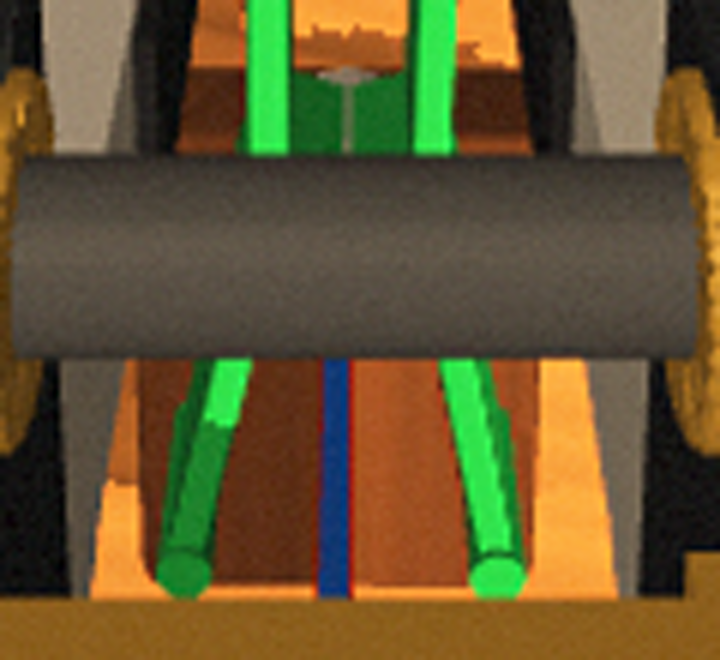

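```bash
python3 - <<'E'
from h import *
a=np.radians(15.3);u=np.array([np.cos(a),np.sin(a)]);v=np.array([-u[1],u[0]])
s=load('t4')
t1=onz(s,360+350/16,165+325/16,.092)[:2];t2=onz(s,360+570/16,165+278/16,.092)[:2];e=onz(s,394.7,186.6,.13)[:2];e2=onz(s,360+372/16,165+440/16,.02)[:2]
for E in(e,e2):
  for t in (t1,t2): print((t-E)@u*1e3,(t-E)@v*1e3)
s=load('s4');t=onz(s,112+288/13,210+560/13,.069)[:2];e=onz(s,134.6,223.2,.13)[:2];e2=onz(s,143.8,264,.02)[:2]
for E in (e,e2): print('scene',(t-E)@u*1e3,(t-E)@v*1e3)
s=load('w6'); E=np.array([.571,-.235])
for f in (10,90): print('stand end',proj(s,[*(E+u*f/1e3),.02]))
for f in (0,100): print('card top',proj(s,[*(E+u*f/1e3),.13]))
for k in (184,498):
  t=onz(s,220+k/6,300+577/6,.092)[:2]; print((t-E)@u*1e3,(t-E)@v*1e3)
# card plane via wrist: pixel col 335 in crop at z=.13
for vv in (400,580):
  t=onz(s,220+335/6,300+vv/6,.13)[:2]; print('card',(t-E)@u*1e3,(t-E)@v*1e3)
E
```

```text
13.947836501243932 18.666351865067874
12.974904428826113 -16.238925950811087
11.997349734249426 17.871455100884596
11.024417661831603 -17.03382271499436
scene 13.771322877450272 -17.120692841907168
scene 11.50805545431511 -15.979899296481717
stand end (np.float64(276.15812829183034), np.float64(326.721357872132))
stand end (np.float64(276.21328128843686), np.float64(401.8352283147698))
card top (np.float64(274.69444414036354), np.float64(445.6617530494792))
card top (np.float64(275.0122891055434), np.float64(574.405146275093))
8.451117956153123 -15.577742778027472
8.429358393647123 17.39573760151787
card -48.26116376620838 0.621058457932118
card -30.88518533083786 0.6052319345299159
```

All views show one jaw on each side, 8–14 mm past the edge. I add 2 mm for margin, then settle.

Emit:
{"api": "servo_tool", "payload": {
  "moves": [
    {"ax": 0, "ay": 0, "az": 0, "tx": 0, "ty": -0.5, "tz": 1, "fingers": -0.5},
    {"ax": 0, "ay": 0, "az": 0, "tx": 0, "ty": -0.5, "tz": 2.5, "fingers": -0.5},
    {"ax": 0, "ay": 0, "az": 0, "tx": 0, "ty": -0.5, "tz": 2.5, "fingers": -0.5},
    {"ax": 0, "ay": 0, "az": 0, "tx": 0, "ty": -0.5, "tz": 2.5, "fingers": -0.5},
    {"ax": 0, "ay": 0, "az": 0, "tx": 0, "ty": -0.5, "tz": 2.5, "fingers": -0.5},
    {"ax": 0, "ay": 0, "az": 0, "tx": 0, "ty": -0.5, "tz": 2.5, "fingers": -0.5},
    {"ax": 0, "ay": 0, "az": 0, "tx": 0, "ty": -0.5, "tz": 2.5, "fingers": -0.5},
    {"ax": 0, "ay": 0, "az": 0, "tx": 0, "ty": -0.5, "tz": 2.5, "fingers": -0.5}
  ]
}}

```text
time_s: 9.13
tcp_pos: [0.4958, -0.2548, 0.0944]
ee_rot: [2.604, 1.571, 2.872]
contact_force: [-0.3, -0.2, -1.1]
finger_gap: 0.0263
```

```bash
python3 - <<'E'
from h import *
snap('scene','s5'); snap('top','t5'); st=r.state(); print(st['finger_gap'],st['time_s'],st['tcp_pos'],st['qd'],st['contact_force'])
a=cv2.imread('pics/s5.png'); b=cv2.resize(a[200:300,90:210],None,fx=4,fy=4); c=cv2.imread('pics/t5.png')[160:210,360:410]; c=cv2.resize(c,(300,400)); 
cv2.imwrite('pics/f.png',np.hstack([b,c]))
E
```

```text
0.02632549696555493 9.2333 [ 0.4958 -0.2548  0.0944] [ 0.0007 -0.0005 -0.0006 -0.      0.0008  0.0003] [0.4793 0.5553 0.0519]
```

View pics/f.png

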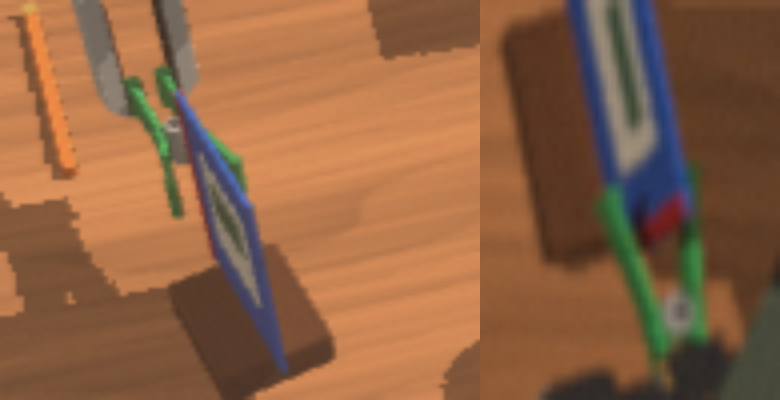

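The jaws straddle the red edge, squeezed open and still.

```bash
python3 -c "
from plant import hand_in; print(hand_in())"
```

```text
the job is handed in; nothing more can be done
None
```

I picked up the larger green clip by its grips at 15 N and squeezed it to a 26 mm finger gap, about its stop. I carried it to the blue card and handed the job in at about 9.2 s with the clip still held there; `hand_in` reports no verdict.

**Position:** before a final 2.5 mm advance, the two room cameras put the jaw tips 11–14 mm past the red edge. The wrist camera read about 8.5 mm, but against an averaged edge position; I advanced because of that difference. After the advance I only looked at the pictures and did not measure again, so my estimate is 11–16 mm past the edge.

**Clearance:** the tips measured about 16–18 mm either side of the card's mid-plane, at roughly 80 mm height.

**Steadiness:** the arm was still. The measured tool force stayed at the noise level of about 1 N, so I saw no sign of contact with the card. The card had not visibly moved in the pictures. I did not check the cream card, mug, tea tin, case or pencil afterwards, but the arm went nowhere near them.

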